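# Open the tea chest with one finger

## Task

Get the wooden tea chest open. First slide the small food tin that stands in front of it sideways along the worktop, to the left or right, until no part of the tin is in front of the chest any more; then flip up the chest's hinged lid, which has a brass finger tab at the front, past upright, so that it falls back and stays open by its own weight. Grip, pinch and lift nothing, only push with the fingertips or the outside of the fingers; keep the tin upright, leave the chest where it stands and the other things alone.

Things in the scene. Friction and masses are not known exactly. Their poses are not given: they have to be found in the camera images.
- chest: Heavy brown wooden tea chest standing loose on the worktop, about 2.5 kg, 110 mm deep (its x) x 200 mm wide (its y) x 96 mm high, open box with walls 7 mm thick, tea packets standing inside up to 91 mm above the worktop. Origin at the centre of its underside, z up; its front, with the finger tab, faces its own -x, and the hinge of the lid runs along its y at the top of the back wall.
- lid_tab (a point): Middle of the front lower edge of the brass finger tab on the lid. The tab is a flat plate 90 mm wide and 6 mm thick that stands out 22 mm from the front of the lid and of the chest wall, level when shut; its underside is then 98.5 mm above the worktop. The point moves with the lid, 132 mm from the hinge axis. Its axes are the lid's: when shut they are parallel to the chest's.
- lid_hinge (a point): Middle of the lid's hinge axis, on the top edge of the back wall of the chest, 55 mm behind the chest's centre and 96.5 mm above the worktop. The lid is a light wooden plate 110 x 200 x 10 mm, 0.18 kg, its underside in the plane of the hinge axis when shut.
- lid (a joint): Angle of the lid in rad: 0 shut (level), 1.57 upright, 1.95 fully open at its stop, leaning back. The hinge is almost without friction: below about 1.5 the lid falls shut, beyond it falls open to the stop. Lifting it by the tab takes about 1 N. No latch.
- tin: Low round food tin with a green and white wrapper, 76 mm in diameter, 58 mm high, about 0.25 kg, standing loose on the worktop 35 to 60 mm in front of the tab (seen from above). Pushed low down it slides upright. Origin at the centre of its underside, z up.
- mug: Bystander: white mug with blue dots and a handle, 92 x 127 x 93 mm, origin at its underside.
- mill: Bystander: dark wooden pepper mill, 58 mm in diameter, 170 mm high, origin at the centre of its underside.
- jar: Bystander: round glass coffee jar with a green cap, 89 mm in diameter, 137 mm high, origin at the centre of its underside.
- lemon: Bystander: lemon, 77 x 51 x 52 mm, lying on the worktop.
There are look-alikes about, which are no part of the job. Several things look just like the tin: the one meant starts farthest to the robot's left.

How it is judged:
By the outcome, as a careful person would: the job done as asked, in the order asked, and still so for the second after the job is handed in, with the robot touching nothing.
It also fails if it takes over 58 s, if anything falls off the work surface, if the arm or the gripper's body presses on something with over 40 N, if the wrist force passes 120 N, or if a joint passes its speed limit or range.

## Robot

A 6-joint arm with a two-finger parallel gripper is mounted at the origin on a cart in front of the work surface, level with it; the furniture and walls round the work are solid. World frame = base frame: x ahead of the robot, y to its left, z up, the work surface at z = 0. Lengths are in mm, angles in rad, forces in N, time in s.
With the tool pointing down it reaches from about 350 to 775 mm from the base axis. Payload 7.3 kg.
Tool frame: the origin (TCP) lies on the centre line of the jaws, within the pads' length; the fingertips stand 17 mm ahead of it and the grasp point (between the pads) lies 2 mm behind it; z points along the fingers, y is the line along which they close (so a half turn about z gives the same grasp; the last joint's range is limited). The gripper opens to 92 mm and grips with 3 to 60 N. Pads are 19 mm wide; open, the fingers measure 130 mm over their backs; the gripper's body (75 mm by 190 mm) begins 47 mm behind the grasp point.
Start: joints at [-1.462, 0.342, 1.524, -0, 1.275, -0.146], TCP at [132.349, -508.062, 243.741] pointing down, gripper open.
Joint ranges: [-2.53, 2.53], [-0.77, 2.02], [0.04, 2.7], [-1, 4.14], [0.28, 2.66], [-3.11, 3.11]. Speed limits (rad/s): [2.57, 2.57, 3.14, 3.14, 3.14, 3.14].

## Interface

Orientations are given as [roll, pitch, yaw] about the fixed x, y, z axes, in that order (R = Rz(yaw) Ry(pitch) Rx(roll)).
In Python, from plant import bot gives the robot as it stands. The module is installed in compiled form; this text tells all that it offers.
- The arm moves only by the shell command python3 -m pendant 'ROWS'. ROWS is JSON, a list of rows, each a list of 3 entries, a list of its own where there are three numbers: the shift along the world's x, y, z as a fraction of full scale, then the turn, a rotation vector about the world's x, y, z as a fraction of full scale, then the opening, from -1 (shut) to 1 (fully open), so that 0 is half open. In form: [[[tx, ty, tz], [rx, ry, rz], claw], ...]. A call has exactly 10 rows; each row shifts and turns the commanded pose from where the row before left it; what a row does not reach is not made up. Full scale, the value 1, is 30 mm for a shift and 0.12 rad for a turn. A row lasts 1/12 s, in which the tool goes at most 41.7 mm and 7.16 degrees, less where a joint would pass 70% of its speed; a pose out of reach is approached as far as the arm can. A call with a number of a shift or a turn outside -1 to 1 is refused whole. A call with a gripper value outside its range is refused whole. The fingers move at their own pace and stop on an object; the grip force is fixed at half the most. Time passes only in rows, so rows that do not move let the fingers close, or fill a call up. It gives the time, the measured TCP pose, the force, the opening and the grip force at its end, in the units of the state.
- bot.get_obs(): the state, without advancing time (a new reading comes with each control period).
- bot.capture(name): name is "side" or "top"; returns the picture (400x640x3 uint8, blue, green, red); there is no depth.
- bot.camera_params(name): a dict with "fovy" (degrees; the focal length in pixels is half the picture's height over the tangent of half this angle, whatever the lens; pixels are square), "cx", "cy" (the principal point, pixels), "distortion" ([k1, k2, p1, p2, k3] as OpenCV has them; the pictures are not rectified), "camera_from_world" (4x4, takes a point from world to camera coordinates). Camera axes: x right, y down, z forward; pixel columns grow to the right and rows downward; lengths in mm; the calibration is good to about 2 mm. A picture is of the moment at which its call begins. camera_params takes no time and is no camera call.
- bot.close_job(): hands the job in; it is judged then, once.
The state is a dict: "time": time; "joint_positions": joint angles; "dq": joint speeds; "tau": joint torques, N m; "tool_pos": TCP position; "tcp_rot": TCP orientation; "contact_force": force on the tool from outside, world axes, zero at the start; "moment": the same for the moment, N m; "grip_width": finger opening in mm; "finger_force": force on a finger pad.
Only numpy, scipy, OpenCV 4.12 (cv2) and the standard library are available. Lean on these libraries where they do the work, as an engineer would, in place of code of your own. Each camera call takes 0.05 s, during which the arm holds its last target. There are 200 camera calls.

## Working session

There is one attempt and no reset: what is moved stays moved. The work goes in short steps, Python scripts to look and compute and a shell command to move; the robot and the scene stay as the last step left them, time stands still between calls to the robot, and variables do not carry over. Pictures are saved under pics/ and viewed, at most 10 in all, crops included, and the job is handed in when it is done.

```bash
mkdir -p pics; python3 - <<'E'
from plant import bot
import cv2,json
for n in("side","top"):
    cv2.imwrite(f"pics/{n}0.png",bot.capture(n)); p=bot.camera_params(n)
    print(n,{k:(v.tolist() if hasattr(v,'tolist') else v) for k,v in p.items()})
o=bot.get_obs();print(o)
E
```

```text
side {'fovy': 42.39827033190401, 'cx': 324.3120298966843, 'cy': 195.55152660233009, 'distortion': [-0.052404538178287406, 0.0, 0.0, 0.0, 0.0], 'camera_from_world': [[0.9682430204737188, -0.2492314536504885, 0.01972652567467591, -561.3155384329635], [-0.14092338782573263, -0.609240668274704, -0.7803629968699886, 182.13542460288488], [0.20650920576973653, 0.7528010963272146, -0.6250155656468857, 1499.804182249768], [0.0, 0.0, 0.0, 1.0]]}
top {'fovy': 46.2812829832585, 'cx': 321.43222945769367, 'cy': 193.00695415187388, 'distortion': [-0.03842395348179074, 0.0, 0.0, 0.0, 0.0], 'camera_from_world': [[-0.0009228397558561167, -0.9999777293190331, -0.006609783108061444, 32.88199882382071], [-0.9895503025642804, 0.001866209941539623, -0.1441759895245911, 589.9113682653414], [0.14418511387007302, 0.006407661539493269, -0.9895299868179179, 1427.2524010789732], [0.0, 0.0, 0.0, 1.0]]}
{'time': 0.1, 'joint_positions': array([-1.46198895e+00,  3.42663553e-01,  1.52493317e+00, -2.79046026e-05,
        1.27540239e+00, -1.45980441e-01]), 'dq': array([-0.00066188, -0.00293449, -0.00102548,  0.00043777, -0.00041274,
       -0.00243283]), 'tau': array([ 1.34045338e-03, -4.32002878e+01, -2.44694817e+01,  7.18088890e-02,
        5.25118271e-02, -5.02151545e-05]), 'tool_pos': array([ 132.30655279, -507.69635394,  243.10491799]), 'tcp_rot': array([-3.14019728e+00, -1.78185739e-04,  2.54795833e-01]), 'contact_force': array([ 0.48673481, -0.3834366 , -1.01739805]), 'moment': array([ 0.02920025, -0.02735109, -0.09834876]), 'finger_force': 0.0, 'grip_width': 91.56612455394053}
```

View pics/side0.png

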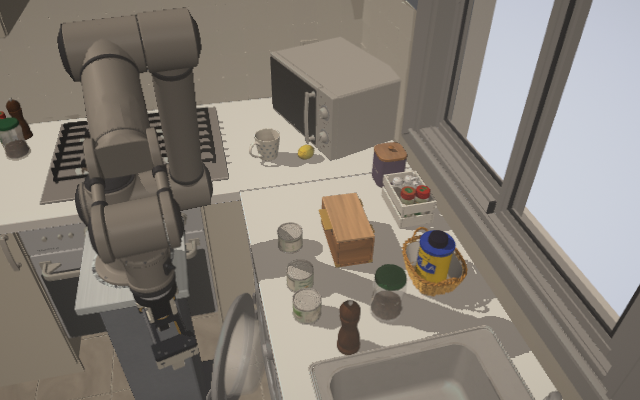

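View pics/top0.png

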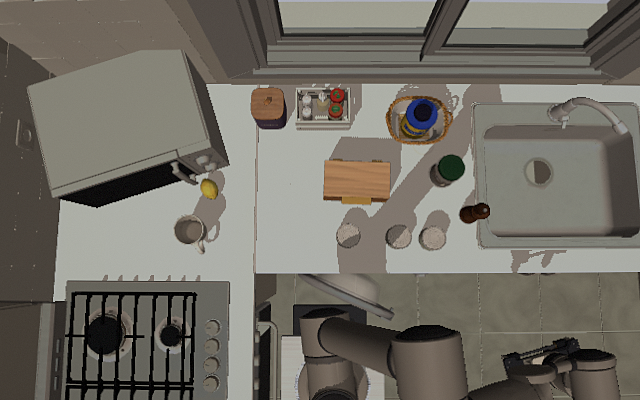

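```bash
cat > h.py <<'E'
import numpy as np,cv2
from plant import bot
P={}
for n in("side","top"):
    p=bot.camera_params(n);f=200/np.tan(np.radians(p["fovy"])/2)
    P[n]=(np.array([[f,0,p["cx"]],[0,f,p["cy"]],[0,0,1]]),np.array(p["distortion"]),np.array(p["camera_from_world"]))
def ray(n,uv):
    K,d,T=P[n];q=cv2.undistortPoints(np.array([[uv]],float),K,d)[0,0]
    R=T[:3,:3];return -R.T@T[:3,3],R.T@np.array([q[0],q[1],1])
def onz(n,uv,z):
    c,r=ray(n,uv);return c+r*(z-c[2])/r[2]
def tri(us,ut):
    K1,d1,T1=P["side"];K2,d2,T2=P["top"]
    a=cv2.undistortPoints(np.array([[us]],float),K1,d1)[0].T;b=cv2.undistortPoints(np.array([[ut]],float),K2,d2)[0].T
    X=cv2.triangulatePoints(T1[:3],T2[:3],a,b);return (X[:3]/X[3]).ravel()
def proj(n,X):
    K,d,T=P[n];return cv2.projectPoints(np.array(X,float).reshape(-1,3),cv2.Rodrigues(T[:3,:3])[0],T[:3,3],K,d)[0][:,0]
E
python3 - <<'E'
from h import *
s=cv2.imread("pics/side0.png")[180:330,260:410];t=cv2.imread("pics/top0.png")[140:265,310:460]
s=cv2.resize(s,None,fx=3.8,fy=3.8,interpolation=2)[:570];s=cv2.resize(s,(400,400));t=cv2.resize(t,(400,333))
o=np.zeros((400,800,3),np.uint8);o[:,:400]=s;o[:333,400:]=t
cv2.imwrite("pics/c.png",o)
for u in[(348,236),(399,237),(433,238)]:print(onz("top",u,58).round())
E
```

```text
[454. -49.  58.]
[ 451. -206.   58.]
[ 448. -310.   58.]
```

View pics/c.png

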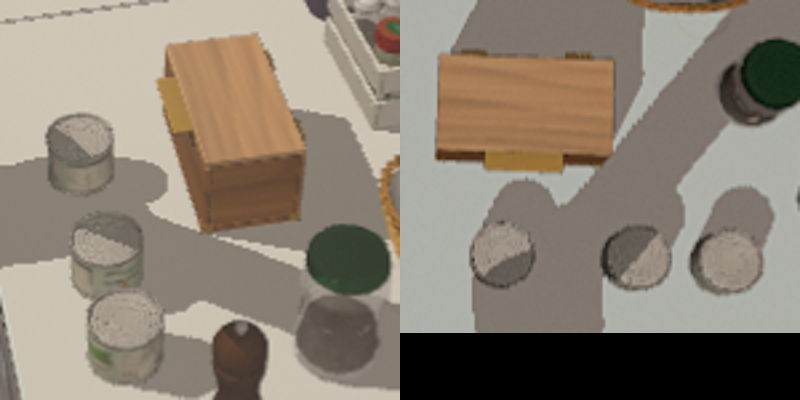

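```bash
python3 - <<'E'
from h import *
k=8/3
S=lambda x,y:(260+x/k-.3,180+y/k-.3)
T=lambda x,y:(310+(x-400)/k-.3,140+y/k-.3)
for n,a,b in[("tinTop",(80,140),(502,254)),("FL",(166,48),(437,149)),("FR",(205,163),(611,155)),("BL",(258,37),(440,54)),("BR",(303,149),(614,60)),("tabL",(158,81),(486,170)),("tabR",(169,132),(562,172))]:
    X=tri(S(*a),T(*b));print(n,X.round(1),onz("top",T(*b),dict(tinTop=58).get(n,102 if 'tab' in n else 106.5)).round(1))
E
```

```text
tinTop [459.  -49.8  50.2] [457.5 -49.3  58. ]
FL [575.1  25.  101.3] [572.9  25.2 106.5]
FR [ 567.3 -171.   104. ] [ 565.7 -170.5  106.5]
BL [684.6  21.4 100.6] [682.1  21.6 106.5]
BR [ 674.3 -176.2  106. ] [ 674.7 -176.3  106.5]
tabL [551.5 -30.2 101.9] [549.5 -29.9 102. ]
tabR [ 545.7 -115.2  102.8] [ 547.1 -115.5  102. ]
```

Three look-alike tins in the top view: (348,236), (399,237) and (433,238). The robot's left is image-left there, so the first, side (290,233) at about (457,-49), is the one meant. The crop confirms it stands alone, 53 mm in front of the tab, which fits the 35–60 mm given. The chest centre is about (624,-75), yaw -0.035, with the tab edge at x≈548. I'll push the tin left with closed fingers.

```bash
python3 -m pendant '[[[0.5,0.6,0],[0,0,-0.2],-1],[[0.83,0.97,0],[0,0,-0.2],-1],[[0.83,0.97,0],[0,0,-0.2],-1],[[0.83,0.97,0],[0,0,-0.2],-1],[[0.83,0.97,0],[0,0,-0.2],-1],[[0.83,0.97,0],[0,0,-0.2],-1],[[0.83,0.97,0],[0,0,-0.2],-1],[[0.83,0.97,0],[0,0,-0.2],-1],[[0.83,0.97,0],[0,0,-0.2],-1],[[0.83,0.97,0],[0,0,-0.3],-1]]'
```

```text
time: 0.93
tool_pos: [372.2, -226.4, 243.7]
tcp_rot: [-3.142, 0.0, 0.001]
contact_force: [1.1, -0.3, -0.4]
grip_width: 29.6
finger_force: 0.0
```

```bash
python3 -m pendant '[[[0.83,0.97,0],[0,0,0],-1],[[0.83,0.97,0],[0,0,0],-1],[[0.83,0.97,-0.3],[0,0,0],-1],[[0.4,0.4,-0.6],[0,0,0],-1],[[0,0,-0.9],[0,0,0],-1],[[0,0,-0.9],[0,0,0],-1],[[0,0,-0.7],[0,0,0],-1],[[0,0,-0.4],[0,0,0],-1],[[0,0,0],[0,0,0],-1],[[0,0,0],[0,0,0],-1]]'
```

```text
time: 1.77
tool_pos: [457.9, -128.7, 129.4]
tcp_rot: [-3.141, 0.002, 0.003]
contact_force: [-0.2, 0.4, -0.1]
grip_width: 0.6
finger_force: 0.0
```

```bash
python3 -m pendant '[[[0,0,-0.7],[0,0,0],-1],[[0,0,-0.8],[0,0,0],-1],[[0,0,-0.8],[0,0,0],-1],[[0,0,-0.7],[0,0,0],-1],[[0,0,-0.35],[0,0,0],-1],[[0,0,0],[0,0,0],-1],[[0,0.3,0],[0,0,0],-1],[[0,0.2,0],[0,0,0],-1],[[0,0.1,0],[0,0,0],-1],[[0,0.1,0],[0,0,0],-1]]'; python3 - <<'E'
from plant import bot
import cv2
a=bot.capture("top")[140:290,270:450];b=bot.capture("side")[170:320,240:420]
cv2.imwrite("pics/d.png",cv2.resize(cv2.hconcat([b,a]),(800,333),interpolation=2))
E
```

```text
time: 2.6
tool_pos: [458.8, -107.4, 30.4]
tcp_rot: [3.141, -0.002, 0.004]
contact_force: [0.0, -0.2, -0.8]
grip_width: 0.4
finger_force: 0.0
```

View pics/d.png

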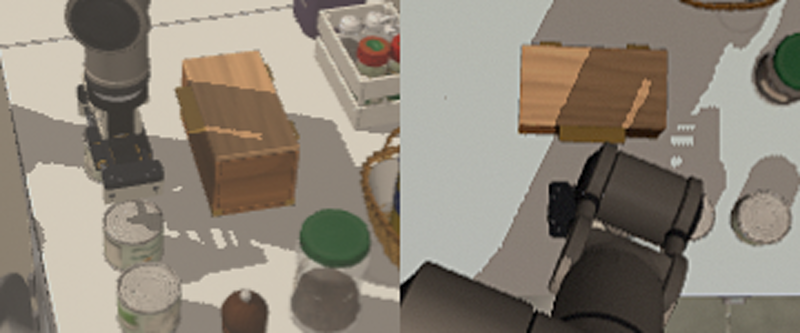

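The gripper is beside the tin (top crop about (560,210)) and hides it, with nothing disturbed. I'll push half the way, then lift and look.

```bash
python3 -m pendant '[[[0,0.15,0],[0,0,0],-1],[[0,0.25,0],[0,0,0],-1],[[0,0.3,0],[0,0,0],-1],[[0,0.3,0],[0,0,0],-1],[[0,0.3,0],[0,0,0],-1],[[0,0.3,0],[0,0,0],-1],[[0,0.3,0],[0,0,0],-1],[[0,0.25,0],[0,0,0],-1],[[0,0.2,0],[0,0,0],-1],[[0,0.1,0],[0,0,0],-1]]'
```

```text
time: 3.53
tool_pos: [457.9, -33.3, 29.2]
tcp_rot: [-3.142, 0.0, 0.004]
contact_force: [-0.2, -4.5, 3.6]
grip_width: 0.5
finger_force: 1.8
```

```bash
python3 -m pendant '[[[0,-0.3,0],[0,0,0],-1],[[0,-0.5,0.2],[0,0,0],-1],[[0,-0.5,0.8],[0,0,0],-1],[[0,-0.7,1],[0,0,0],-1],[[0,-0.7,1],[0,0,0],-1],[[0,-0.7,1],[0,0,0],-1],[[0,-0.7,0.6],[0,0,0],-1],[[0,-0.3,0],[0,0,0],-1],[[0,0,0],[0,0,0],-1],[[0,0,0],[0,0,0],-1]]'; python3 - <<'E'
from plant import bot
import cv2
a=bot.capture("top")[140:290,270:450];b=bot.capture("side")[170:320,240:420]
cv2.imwrite("pics/e.png",cv2.resize(cv2.hconcat([b,a]),(800,333),interpolation=2))
E
```

```text
time: 4.37
tool_pos: [457.1, -166.1, 165.8]
tcp_rot: [-3.14, 0.003, 0.001]
contact_force: [-0.7, 0.3, -0.9]
grip_width: 0.7
finger_force: 0.0
```

View pics/e.png

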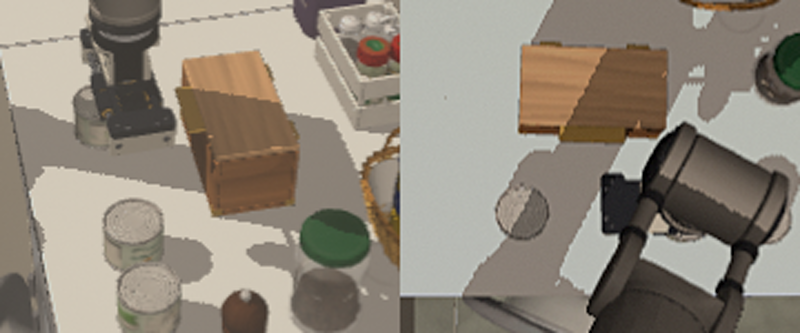

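The tin is at top px (325,235), so about (456,22), upright and not drifting in x. Going on with the same line.

```bash
python3 -m pendant '[[[0,0.6,0],[0,0,0],-1],[[0,0.9,-0.1],[0,0,0],-1],[[0,0.9,-0.4],[0,0,0],-1],[[0,0.8,-0.6],[0,0,0],-1],[[0,0.33,-0.8],[0,0,0],-1],[[0,0,-0.9],[0,0,0],-1],[[0,0,-0.9],[0,0,0],-1],[[0,0,-0.6],[0,0,0],-1],[[0,0,-0.25],[0,0,0],-1],[[0,0.1,0],[0,0,0],-1]]'
```

```text
time: 5.3
tool_pos: [456.4, -56.4, 28.7]
tcp_rot: [-3.14, 0.005, 0.003]
contact_force: [-0.7, 0.0, -0.5]
grip_width: 0.3
finger_force: 0.0
```

```bash
python3 -m pendant '[[[0,0.2,0],[0,0,0],-1],[[0,0.3,0],[0,0,0],-1],[[0,0.35,0],[0,0,0],-1],[[0,0.4,0],[0,0,0],-1],[[0,0.4,0],[0,0,0],-1],[[0,0.4,0],[0,0,0],-1],[[0,0.4,0],[0,0,0],-1],[[0,0.4,0],[0,0,0],-1],[[0,0.3,0],[0,0,0],-1],[[0,0.15,0],[0,0,0],-1]]'
```

```text
time: 6.13
tool_pos: [458.5, 42.9, 31.6]
tcp_rot: [3.141, -0.002, 0.004]
contact_force: [-0.8, -3.0, 3.2]
grip_width: 0.8
finger_force: 2.0
```

```bash
python3 -m pendant '[[[0,-0.3,0],[0,0,0],-1],[[0,-0.5,0.1],[0,0,0],-1],[[0,-0.5,0.6],[0,0,0],-1],[[-0.1,-0.5,0.8],[0,0,-0.1],-1],[[-0.1,-0.5,0.7],[0,-0.8,-0.1],-1],[[-0.2,-0.5,0.6],[0,-0.8,-0.1],-1],[[-0.2,-0.5,0.4],[0,-0.8,0],-1],[[-0.1,-0.4,0.1],[0,-0.8,0],-1],[[0,-0.2,0],[0,-0.8,0],-1],[[0,0,0],[0,-0.8,0],-1]]'; python3 - <<'E'
from plant import bot
import cv2
o=bot.get_obs();print(o["joint_positions"].round(2),o["tool_pos"],o["tcp_rot"])
a=bot.capture("top")[140:290,250:430];b=bot.capture("side")[170:320,240:420]
cv2.imwrite("pics/f.png",cv2.resize(cv2.hconcat([b,a]),(800,333),interpolation=2))
E
```

```text
time: 6.97
tool_pos: [439.5, -66.0, 129.5]
tcp_rot: [-3.109, -0.466, -0.035]
contact_force: [0.0, 1.3, 0.9]
grip_width: 0.5
finger_force: 0.0
[-0.48  0.19  2.26  0.69  0.36  0.51] [439.52347115 -65.98270776 129.53823159] [-3.10888886 -0.46647966 -0.03467592]
```

View pics/f.png

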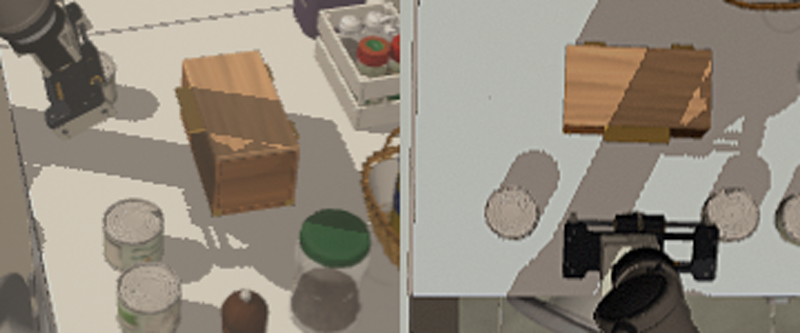

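The tin is at top px (300,236), so y≈96, fully left of the chest's edge line (67 needed). Now the lid: move forward and tilt a bit more.

```bash
python3 -m pendant '[[[0.3,0,0],[0,0,0],-1],[[0.4,-0.1,0],[0,0,0],-1],[[0.4,-0.1,0],[0,0,0],-1],[[0.4,-0.1,0],[0,-0.2,0],-1],[[0.3,0,0],[0,-0.3,0],-1],[[0.2,0,-0.2],[0,-0.3,0],-1],[[0,0,-0.4],[0,-0.3,0],-1],[[0,0,-0.3],[0,-0.2,0],-1],[[0,0,-0.1],[0,0,0],-1],[[0,0,0],[0,0,0],-1]]'; python3 - <<'E'
from plant import bot
o=bot.get_obs();print(o["joint_positions"].round(2))
E
```

```text
time: 7.9
tool_pos: [499.8, -71.2, 108.3]
tcp_rot: [-3.09, -0.587, -0.036]
contact_force: [-0.2, 0.8, 0.1]
grip_width: 0.5
finger_force: 0.0
[-0.46  0.33  2.23  1.38  0.28 -0.17]
```

```bash
python3 -m pendant '[[[0,0,-0.2],[0,0,0],-1],[[0,0,-0.3],[0,0,0],-1],[[0.1,0,-0.2],[0,0,0],-1],[[0.2,0,0],[0,0,0],-1],[[0.2,0,0],[0,0,0],-1],[[0.2,0,0],[0,0,0],-1],[[0.2,0,0],[0,0,0],-1],[[0.2,0,0],[0,0,0],-1],[[0.1,0,0],[0,0,0],-1],[[0,0,0],[0,0,0],-1]]'; python3 - <<'E'
from plant import bot
import cv2
o=bot.get_obs();print(o["joint_positions"].round(2),o["contact_force"])
a=bot.capture("top")[140:290,250:430];b=bot.capture("side")[170:320,240:420]
cv2.imwrite("pics/g.png",cv2.resize(cv2.hconcat([b,a]),(800,333),interpolation=2))
E
```

```text
time: 8.73
tool_pos: [534.7, -76.0, 88.7]
tcp_rot: [-3.08, -0.594, -0.034]
contact_force: [-0.3, -0.2, -0.9]
grip_width: 0.4
finger_force: 0.0
[-0.44  0.42  2.16  1.49  0.28 -0.27] [-0.31965243 -0.24185858 -0.94076054]
```

View pics/g.png

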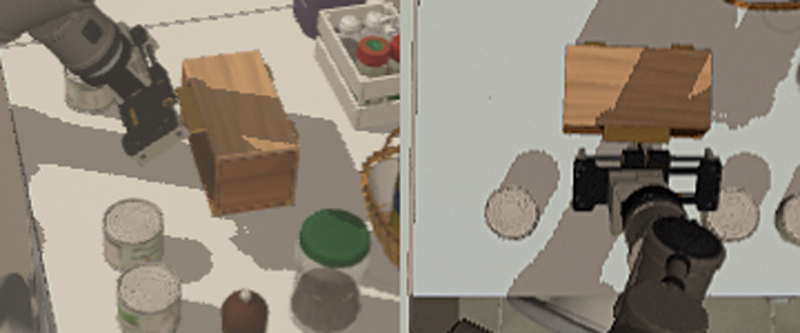

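The finger is just before the tab's underside, clear, and the chest hasn't moved. Ease in and lift along the arc.

```bash
python3 -m pendant '[[[0.15,0,0],[0,0,0],-1],[[0.1,0,0],[0,0,0],-1],[[0,0,0.1],[0,0,0],-1],[[0,0,0.2],[0,0,0],-1],[[0,0,0.25],[0,0,0],-1],[[0.05,0,0.3],[0,0,0],-1],[[0.05,0,0.3],[0,0,0],-1],[[0.1,0,0.3],[0,0,0],-1],[[0.1,0,0.2],[0,0,0],-1],[[0.05,0,0.1],[0,0,0],-1]]'; python3 - <<'E'
from plant import bot
import cv2
o=bot.get_obs();print(o["joint_positions"].round(2),o["contact_force"])
a=bot.capture("top")[140:290,250:430];b=bot.capture("side")[170:320,240:420]
cv2.imwrite("pics/i.png",cv2.resize(cv2.hconcat([b,a]),(800,333),interpolation=2))
E
```

```text
time: 9.67
tool_pos: [551.5, -76.5, 141.6]
tcp_rot: [-3.078, -0.594, -0.034]
contact_force: [-2.5, -0.9, 0.1]
grip_width: 0.5
finger_force: 0.9
[-0.43  0.33  2.07  0.95  0.34  0.32] [-2.46438335 -0.90463203  0.079837  ]
```

View pics/i.png

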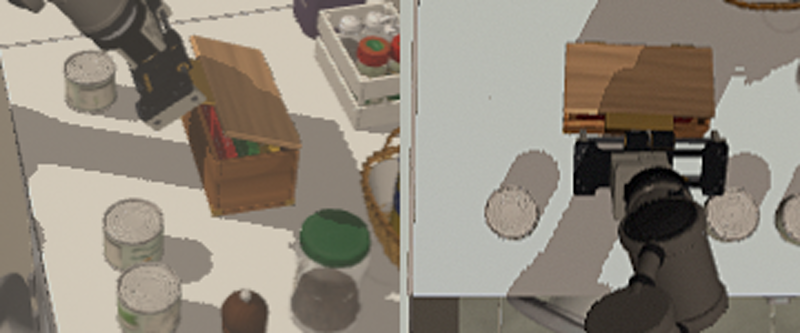

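The lid is up about 0.42 rad, with the tab on the fingers and the tin and chest in place. Continue along the arc.

```bash
python3 -m pendant '[[[0.05,0,0.15],[0,0,0],-1],[[0.1,0,0.25],[0,0,0],-1],[[0.12,0,0.25],[0,0,0],-1],[[0.15,0,0.25],[0,0,0],-1],[[0.18,0,0.22],[0,0,0],-1],[[0.2,0,0.2],[0,0,0],-1],[[0.2,0,0.18],[0,0,0],-1],[[0.22,0,0.15],[0,0,0],-1],[[0.22,0,0.15],[0,0,0],-1],[[0.16,0,0.1],[0,0,0],-1]]'
```

```text
time: 10.6
tool_pos: [599.8, -76.5, 198.0]
tcp_rot: [-3.078, -0.593, -0.035]
contact_force: [-0.8, -0.4, 0.0]
grip_width: 0.3
finger_force: 0.3
```

```bash
python3 -m pendant '[[[0.2,0,0.1],[0,0,0],-1],[[0.25,0,0.13],[0,0,0],-1],[[0.3,0,0.13],[0,0,0],-1],[[0.3,0,0.12],[0,0,0],-1],[[0.3,0,0.08],[0,0,0],-1],[[0.3,0,0.04],[0,0,0],-1],[[0.3,0,0],[0,0,0],-1],[[0.3,0,0],[0,0,0],-1],[[0.2,0,0],[0,0,0],-1],[[0,0,0],[0,0,0],-1]]'; python3 - <<'E'
from plant import bot
import cv2
o=bot.get_obs();print(o["joint_positions"].round(2),o["contact_force"])
a=bot.capture("top")[100:250,250:430];b=bot.capture("side")[150:300,240:420]
cv2.imwrite("pics/j.png",cv2.resize(cv2.hconcat([b,a]),(800,333),interpolation=2))
E
```

```text
time: 11.43
tool_pos: [673.9, -76.5, 215.6]
tcp_rot: [-3.078, -0.594, -0.035]
contact_force: [-0.9, -0.5, 0.2]
grip_width: 0.5
finger_force: 0.0
[-0.33  0.4   1.67  0.44  0.55  0.95] [-0.88126613 -0.52093682  0.23742187]
```

View pics/j.png

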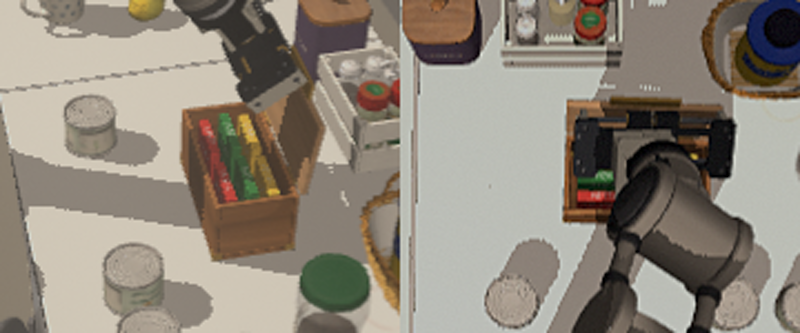

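The lid is past upright (top crop tab at (645,100), behind the hinge line). A little more push for safety, then retreat up and back.

```bash
python3 -m pendant '[[[0.2,0,0],[0,0,0],-1],[[0.2,0,0],[0,0,0],-1],[[0.1,0,0],[0,0,0],-1],[[0,0,0],[0,0,0],-1],[[-0.3,0,0],[0,0,0],-1],[[-0.6,0,0.2],[0,0,0],-1],[[-0.8,0,0.5],[0,0,0],-1],[[-0.8,0,0.5],[0,0,0],-1],[[-0.8,0,0.5],[0,0,0],-1],[[-0.8,0,0.5],[0,0,0],-1]]'
```

```text
time: 12.37
tool_pos: [562.9, -76.1, 282.1]
tcp_rot: [-3.078, -0.593, -0.035]
contact_force: [-0.2, -0.6, -0.4]
grip_width: 0.3
finger_force: 0.0
```

```bash
python3 -m pendant '[[[-0.8,0,0.2],[0,0,0],-1],[[-0.8,0,0.2],[0,0.3,0],-1],[[-0.8,0,0.2],[0,0.5,0],-1],[[-0.6,0,0.2],[0,0.5,0],-1],[[-0.4,0,0],[0,0.5,0],-1],[[-0.2,0,0],[0,0.3,0],-1],[[0,0,0],[0,0,0],-1],[[0,0,0],[0,0,0],-1],[[0,0,0],[0,0,0],-1],[[0,0,0],[0,0,0],-1]]'; python3 - <<'E'
from plant import bot
import cv2
from h import *
a=bot.capture("top");b=bot.capture("side")
print("tin",onz("top",(300.4,235.9),58).round())
cv2.imwrite("pics/k.png",cv2.resize(cv2.hconcat([b[100:320,180:440],a[60:280,180:440]]),(800,338),interpolation=2))
E
```

```text
time: 13.2
tool_pos: [456.7, -76.3, 305.5]
tcp_rot: [-3.086, -0.342, -0.031]
contact_force: [0.7, 0.9, -0.3]
grip_width: 0.1
finger_force: 0.0
tin [455.  97.  58.]
```

View pics/k.png

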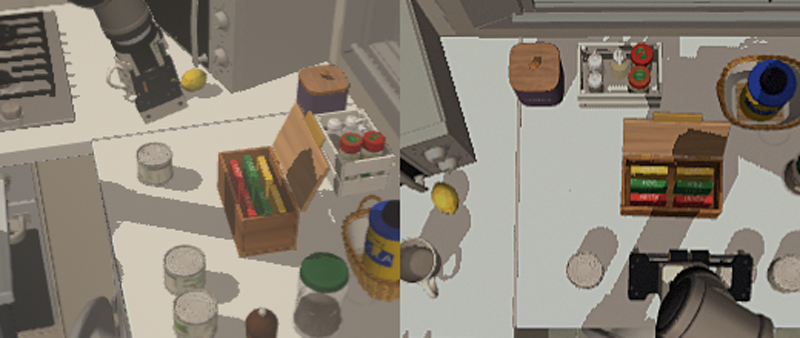

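The lid leans back, fully open (side crop (305,150)). The tin is upright at (455,97), clear to the left of the chest. The chest and the other things haven't moved, and the arm is clear.

```bash
python3 -c "from plant import bot;print(bot.close_job())"
```

```text
the job is handed in; nothing more can be done
None
```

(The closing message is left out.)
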